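Find the thread hand of an ink tank's cap and hold it off

ROBOT

A 6-joint arm with a two-finger parallel gripper is mounted at the origin on the work surface; the furniture and walls round the work are solid. World frame = base frame: x ahead of the robot, y to its left, z up, the work surface at z = 0. Lengths are in m, angles in rad, forces in N, time in s.
With the tool pointing down it reaches from about 0.15 to 0.775 m from the base axis. Payload 6.1 kg.
Tool frame: the origin (TCP) lies midway between the tips of the shut fingers; the grasp point (between the pads) lies r.pinch_z behind it (r.pinch_z is the distance from the TCP to the grasp point, in m); z points along the fingers, y is the line along which they close (so a half turn about z gives the same grasp; the last joint's range is limited). The gripper opens to 85 mm and grips with 20 to 120 N. Pads are 22 mm wide; open, the fingers measure 114 mm over their backs; the gripper's body (76 mm by 85 mm) begins 54 mm behind the grasp point. The pads swing forward as they close: fully open they stand 13 mm farther back than shut.
Start: joints at [0, 0.126, -0.04, 1.405, 0, 1.571], TCP at [0.525, -0, 0.231] pointing down, gripper open.
Joint ranges: [-2.72, 2.72], [-0.95, 1.95], [-1.27, 1.35], [-1.78, 2.02], [-1.46, 1.47], [-3.14, 3.14]. Speed limits (rad/s): [2.39, 2.39, 3.01, 3.14, 3.14, 3.14].

INTERFACE

Orientations are given as a rotation vector (axis times angle).
In Python, from cell import r gives the robot as it stands.
- The arm moves only by the shell command python3 -m pendant 'ROWS' [FORCE]. ROWS is JSON, a list of rows, each a list of 3 entries, a list of its own where there are three numbers: the shift along the tool's x, y, z in cm, then the turn, a rotation vector about the tool's x, y, z in rad, then the opening, from 0 (shut) to 1 (fully open). A call has 1 to 12 rows; each row shifts and turns the commanded pose from where the row before left it, along the tool's axes as they then stand; what a row does not reach is not made up. A row lasts 1/8 s, in which the tool goes at most 62.5 mm and 10.7 degrees, less where a joint would pass 70% of its speed; a pose out of reach is approached as far as the arm can. A call is refused whole if a number of a shift passes 6.25 or a number of a turn 0.188, either way. A call with a gripper value outside its range is refused whole. The fingers move at their own pace and stop on an object; FORCE is the grip in N (left out, the last holds). Time passes only in rows, so rows that do not move let the fingers close. It gives the time, the measured TCP pose, the force, the opening and the grip force at its end, in the units of the state.
- r.get_state(): the state, without advancing time (a new reading comes with each control period).
- r.read_camera(name): name is "scene" or "side" or "wrist"; returns (picture, depth): 420x560x3 uint8, red, green, blue; 420x560 float32, m along the optical axis (not along the pixel's ray), 0 where there is no reading.
- r.camera_model(name): a dict with "vertical_fov" (degrees; the focal length in pixels is half the picture's height over the tangent of half this angle, whatever the lens; pixels are square), "cx", "cy" (the principal point, pixels), "position" and "orientation" of the camera in the world. Camera axes: x right, y down, z forward; pixel columns grow to the right and rows downward; lengths in m; the calibration is good to about 2 mm. A picture is of the moment at which its call begins: read the wrist's pose just before it. camera_model takes no time and is no camera call; for the wrist camera it gives the pose at the moment of the call.
- r.finish_job(): hands the job in; it is judged then, once.
The state is a dict: "time": time; "joint_positions": joint angles; "qvel": joint speeds; "effort": joint torques, N m; "position": TCP position; "orientation": TCP orientation; "contact_force": force on the tool from outside, world axes, zero at the start; "wrist_torque": the same for the moment, N m; "gripper_width": opening from 0.0 (shut) to 1.0 (fully open); "grip_force": force on a finger pad.
Only numpy, scipy, OpenCV 4.12 (cv2) and the standard library are available. Lean on these libraries where they do the work, as an engineer would, in place of code of your own. Each camera call takes 0.05 s, during which the arm holds its last target. There are 200 camera calls.

TASK

The ink tank is about to be topped up: unlock its orange wing cap and lift it off. Nobody knows whether this cap has a normal or a reverse thread, so try turning it one way and, if it does not give, the other way, and neither wrench it against its stop nor pull hard on it while it is still locked. Finish still holding the cap in the gripper, upright and still, straight above the filler opening and about 10 cm clear of the lid so that drips fall back into the tank; leave the things lying around where they are.

Things in the scene. Friction and masses are not known exactly. Their poses are not given: they have to be found in the camera images.
- tank: Ink tank: aluminium box 100 x 170 mm, grey lid 104 x 174 mm whose top is 70 mm above the bench; fixed to the bench. Origin: centre of its underside; z up, its long side is its y axis. A brass hose barb sticks out 30 mm at the -y end. The filler opening is in the lid at (0, +40, 70) mm.
- filler (a point): Centre of the filler opening at the level of the lid's top. Two steel tabs leave an hourglass opening along the tank's y. The cap turns easily one way, without rising, and lifts freely once turned 60 to 90 degrees from locked (75 is good; stop at 95). Hidden stops block the other way after about 5 degrees. Which way is free (clockwise or not, from above) varies and cannot be seen.
- cap: Loose orange wing cap in the filler opening, 44.5 mm high, about 0.1 kg. Origin: centre of its underside, z up its axis. Steel foot bar 34 (x) x 12 (y) x 5 mm at the bottom, stem 12 mm across, gasket face 12 mm up, round flange 64 mm across with top 17.5 mm up, then the wing. Seated, its origin is 12 mm below the lid's top; the foot must rise 12 mm to clear the lid.
- cap_wing (a point): Centre of the cap's wing grip, 31 mm above the cap's origin, on its axis. The wing is 46 mm along the cap's x, 14 mm thick along its y, 27 mm high (17.5 to 44.5 mm above the cap's origin), orange with black ribs. Locked, the wing lies along the tank's x axis within a few degrees, with the foot under the steel tabs and 2 mm of lift play. Free turning takes under 0.2 N m.
- ink_bottle: Bystander: magenta ink bottle with black cap, 52 mm across, 145 mm high; origin at the centre of its underside.
- squeegee: Bystander: felt squeegee with a wooden back, 38 x 100 x 22 mm, lying; origin at the centre of its underside, y along its length.
- tape_roll: Bystander: roll of brown tape, 92 mm across, 24 mm high, lying flat; origin at the centre of its underside.
Mind the look-alikes: they are no part of the job. There is more than one size of the tank; the job needs the larger. Several things have the shape of the cap; the one meant has the colours described above.

How it is judged:
By the outcome, as a careful person would: the job done as asked, in the order asked, and still so for the second after the job is handed in, while the arm keeps its last pose, push and grip.
It also fails if it takes over 40 s, if anything falls off the work surface, if the arm or the gripper's body presses on something with over 40 N, if the wrist force passes 120 N, or if a joint passes its speed limit or range.

## Working session

There is one attempt and no reset: what is moved stays moved. The work goes in short steps, Python scripts to look and compute and a shell command to move; the robot and the scene stay as the last step left them, time stands still between calls to the robot, and variables do not carry over. Pictures are saved under pics/ and viewed, at most 10 in all, crops included, and the job is handed in when it is done.

```bash
mkdir -p pics; cat > h.py <<'E'
import numpy as np, cv2
from scipy.spatial.transform import Rotation as R
from cell import r
def shot(n,f):
    m=r.camera_model(n); im,d=r.read_camera(n)
    cv2.imwrite('pics/'+f+'.png',im[:,:,::-1]); np.savez('pics/'+f,im=im,d=d,m=np.array(m,dtype=object))
def load(f):
    z=np.load('pics/'+f+'.npz',allow_pickle=True); return z['im'],z['d'],z['m'].item()
def rot(m):
    o=np.array(m['orientation'],float); return R.from_rotvec(o).as_matrix() if o.size==3 else o if o.shape==(3,3) else R.from_quat(o).as_matrix()
def ray(m,u,v):
    f=210/np.tan(np.radians(m['vertical_fov'])/2)
    return rot(m)@np.array([(u-m['cx'])/f,(v-m['cy'])/f,1]),np.array(m['position'])
def pt(f,u,v):
    im,d,m=load(f); D,p=ray(m,u,v); return p+D*d[int(v),int(u)]
def tri(*obs):
    A=0;b=0
    for f,u,v in obs:
        D,p=ray(load(f)[2],u,v); D=D/np.linalg.norm(D); P=np.eye(3)-np.outer(D,D); A=A+P; b=b+P@p
    return np.linalg.solve(A,b)
E
python3 -c "
from h import *
for n in ['scene','side','wrist']: shot(n,n+'0'); print(r.camera_model(n))
print(r.get_state(),r.pinch_z)
a=[cv2.imread('pics/%s0.png'%n) for n in ['scene','side','wrist']]
"
```

```text
{'vertical_fov': 48.470027958775056, 'cx': 287.043449185334, 'cy': 214.4392636801529, 'position': array([-0.04916251,  0.49535781,  0.56764085]), 'orientation': array([-1.18668501,  2.15184978, -1.11987702])}
{'vertical_fov': 42.37347632573436, 'cx': 284.51899801950594, 'cy': 213.16275032321386, 'position': array([ 0.5990593 , -0.99579918,  0.50053351]), 'orientation': array([-1.92971469, -0.0585741 ,  0.04076961])}
{'vertical_fov': 67.82435397991016, 'cx': 282.5557885232625, 'cy': 212.68304221628625, 'position': array([0.52555002, 0.07119028, 0.37179903]), 'orientation': array([ 2.85710148e+00, -2.39968317e-04, -2.51475879e-03])}
{'time': 0.15, 'joint_positions': array([ 7.93227281e-06,  1.26271112e-01, -4.03656250e-02,  1.40540511e+00,
       -2.70253153e-06,  1.57079449e+00]), 'qvel': array([-0.00127156, -0.00168808,  0.00258621,  0.00037262,  0.00049586,
       -0.00071802]), 'effort': array([-6.60388159e-04, -4.36274636e+01,  3.53150582e+01,  1.35390865e-02,
        2.80258462e-06, -9.74541621e-07]), 'position': array([5.24686652e-01, 3.36335959e-06, 2.30696549e-01]), 'orientation': array([-2.22080900e+00, -2.22083070e+00,  1.38603877e-03]), 'contact_force': array([-0.43679522, -0.0093399 , -0.2991518 ]), 'wrist_torque': array([-0.02147647,  0.04934277, -0.01742477]), 'grip_force': 0.0, 'gripper_width': 0.9981056131513094} 0.0187
```

View pics/scene0.png

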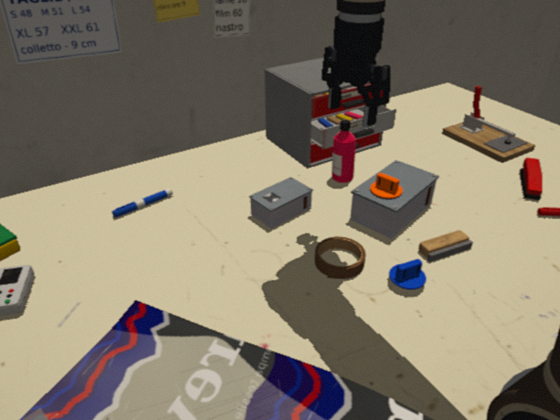

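View pics/side0.png

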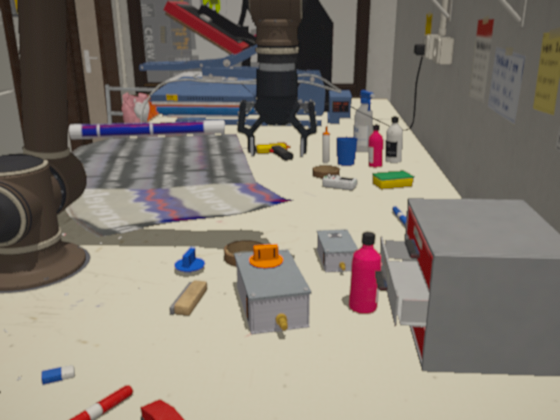

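The scene view shows the orange cap at about (387,183) on the large tank. In the side view it is at about (266,255), with the bottle on the tank's far-x side.

```bash
python3 - <<'E'
from h import *
def cloud(f):
    im,d,m=load(f); v,u=np.mgrid[:420,:560]; F=210/np.tan(np.radians(m['vertical_fov'])/2)
    P=np.stack([(u-m['cx'])/F,(v-m['cy'])/F,np.ones_like(u)],-1)*d[...,None]
    return im,d,P@rot(m).T+m['position']
for f,(u0,v0) in [('scene0',(387,183)),('side0',(266,255))]:
    im,d,P=cloud(f); h=cv2.cvtColor(im,cv2.COLOR_RGB2HSV)
    w=np.zeros(d.shape,bool); w[v0-25:v0+25,u0-30:u0+30]=1
    o=w&(h[...,0]<16)&(h[...,1]>180)&(h[...,2]>110)&(d>0)
    Q=P[o]; print(f,o.sum(),'z pct',np.percentile(Q[:,2],[2,30,50,80,98]))
    fl=Q[Q[:,2]<0.082]; wg=Q[Q[:,2]>0.092]
    for n,q in (('flange',fl),('wing',wg)):
        print(n,len(q),q.mean(0),q.min(0),q.max(0), (cv2.minAreaRect((q[:,:2]*1000).astype(np.float32))) if len(q)>4 else '')
    # lid
    big=np.zeros(d.shape,bool); big[v0-30:v0+110,u0-70:u0+70]=1
    L=P[big&(abs(P[...,2]-.07)<.005)&(h[...,1]<80)&(d>0)]
    L=L[np.linalg.norm(L[:,:2]-Q[:,:2].mean(0),axis=1)<.17]
    print('lid',len(L),L[:,2].mean(),cv2.minAreaRect((L[:,:2]*1000).astype(np.float32)),L.min(0),L.max(0))
    B=P[(h[...,0]>160)&(h[...,0]<177)&(h[...,1]>180)&(d>0)]; B=B[np.linalg.norm(B[:,:2]-Q[:,:2].mean(0),axis=1)<.25]
    print('bottle',len(B),B.mean(0) if len(B) else '')
a=[]
for f,(u,v) in [('scene0',(390,190)),('side0',(266,270))]:
    a.append(cv2.resize(cv2.imread('pics/%s.png'%f)[v-50:v+50,u-65:u+65],None,fx=6,fy=6,interpolation=cv2.INTER_CUBIC)[:600,:390*2])
cv2.imwrite('pics/c1.png',cv2.resize(np.vstack(a),None,fx=.5,fy=.5))
E
```

```text
scene0 339 z pct [0.07327597 0.07528801 0.07624575 0.10123452 0.10348248]
flange 226 [ 0.50136317 -0.08596953  0.07548807] [ 0.47735023 -0.12491707  0.06912704] [ 0.54783728 -0.06559016  0.08184278] ((507.4472351074219, -91.62049865722656), (63.224369049072266, 53.38674545288086), 27.652353286743164)
wing 101 [ 0.50624219 -0.09548247  0.10157926] [ 0.48556395 -0.10694532  0.0924491 ] [ 0.5297986  -0.08456755  0.10405952] ((507.100830078125, -95.97413635253906), (44.73726272583008, 14.498552322387695), 20.959548950195312)
lid 1777 0.06994055003400619 ((520.1014404296875, -135.41787719726562), (107.07559967041016, 180.19259643554688), 16.268918991088867) [ 0.44485939 -0.23294677  0.06502573] [ 0.59421532 -0.03820521  0.0744465 ]
bottle 798 [ 0.67097266 -0.12057618  0.07292661]
side0 273 z pct [0.01940276 0.07827624 0.08383031 0.09137297 0.09637468]
flange 120 [ 0.50766135 -0.09289588  0.07181974] [ 0.4632475  -0.13255533 -0.00467189] [0.53992946 0.14209674 0.08198706] ((497.83258056640625, 3.9461669921875), (58.53803634643555, 275.2214050292969), 6.931046485900879)
wing 51 [ 0.50958169 -0.1059647   0.09435957] [ 0.48747734 -0.11299273  0.09208848] [ 0.53098118 -0.10003304  0.09770406] ((509.57135009765625, -106.46587371826172), (43.52210998535156, 9.956964492797852), 5.548584461212158)
lid 2197 0.06708427803293279 ((521.2902221679688, -138.272216796875), (104.79528045654297, 178.502197265625), 16.153160095214844) [ 0.44870868 -0.23718853  0.06504478] [ 0.59457519 -0.04053501  0.07118174]
bottle 1571 [ 0.68548227 -0.15301699  0.06363865]
```

View pics/c1.png

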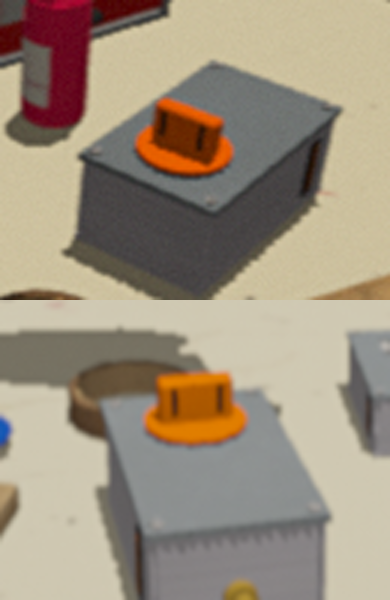

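View pics/wrist0.png

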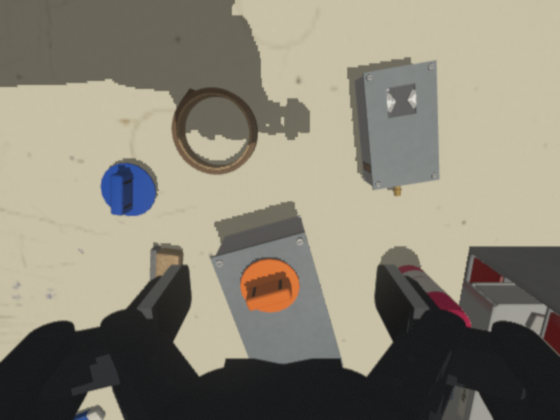

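The wrist view shows the cap at (268,286) on the large tank; the blue cap and the small tank are decoys. Fusing the cameras puts the tank at (0.5205,-0.137) with yaw 16.2°, so the filler is at about (0.509,-0.098). That agrees with the wing cloud. I'll move over it and test the sign of joint 6.

```bash
python3 -m pendant '[[[-4.9,-0.8,0],[0,0,0],1],[[-4.9,-0.75,0],[0,0,0],1],[[0,0,0],[0,0,-0.185],1],[[0,0,0],[0,0,-0.185],1],[[0,0,0],[0,0,0],1]]'; python3 -c "
from h import *
s=r.get_state();print(s['joint_positions'],s['position'],R.from_rotvec(s['orientation']).as_matrix())"
```

```text
time: 0.78
position: [0.5093, -0.0982, 0.231]
orientation: [-1.778, -2.59, 0.0]
contact_force: [0.2, 0.2, 0.4]
gripper_width: 1.003
grip_force: 0.0
[-1.90425361e-01  1.14319779e-01 -5.33032522e-02  1.40378197e+00
  1.38436668e-06  1.01275994e+00] [ 0.50929662 -0.09817209  0.23100577] [[-3.59386999e-01  9.33188421e-01 -5.97414254e-04]
 [ 9.33188556e-01  3.59387125e-01  1.16568001e-04]
 [ 3.23482900e-04 -5.15607121e-04 -9.99999815e-01]]
```

```bash
python3 -m pendant '[[[0,0,0],[0,0,-0.185],1],[[0,0,0],[0,0,-0.185],1],[[0,0,0],[0,0,-0.185],1],[[0,0,0],[0,0,-0.185],1],[[0,0,0],[0,0,-0.185],1],[[0,0,0],[0,0,-0.185],1],[[0,0,0],[0,0,-0.185],1],[[0,0,0],[0,0,-0.185],1],[[0,0,2],[0,0,0],1],[[0,0,0],[0,0,0],1]]'; python3 - <<'E'
from h import *
shot('wrist','w1')
s=r.get_state();print(s['joint_positions'],s['position'],R.from_rotvec(s['orientation']).as_matrix()[:2,1])
m=r.camera_model('wrist'); F=210/np.tan(np.radians(m['vertical_fov'])/2)
q=rot(m).T@(np.array([.509,-.098,.089])-m['position']); u,v=int(F*q[0]/q[2]+m['cx']),int(F*q[1]/q[2]+m['cy']); print(u,v)
u0=max(0,u-100);v0=max(0,min(v-75,270));print(u0,v0)
cv2.imwrite('pics/w1c.png',cv2.resize(cv2.imread('pics/w1.png')[v0:v0+150,u0:u0+200],None,fx=4,fy=4,interpolation=cv2.INTER_CUBIC))
E
```

```text
time: 2.02
position: [0.5087, -0.0976, 0.21]
orientation: [0.433, -3.109, -0.001]
contact_force: [-0.1, 0.3, -0.4]
gripper_width: 0.998
grip_force: 0.0
[-1.89673789e-01  1.15022849e-01 -9.64151411e-02  1.36092830e+00
  6.61250012e-06 -4.66873426e-01] [ 0.509025   -0.09772143  0.21088333] [-0.27366271  0.96182546]
282 206
182 131
```

View pics/w1c.png

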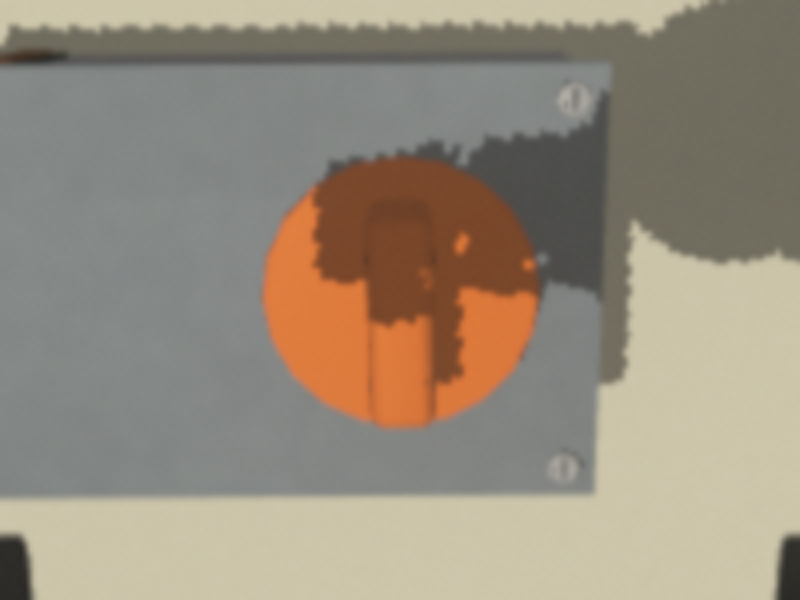

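The crop shows the wing vertical in the picture, within about 1°. Its top face centre is near crop (401,317), which is image (282.3,210), and the flange centre is near (282.4,204). The gripper is aligned with the wing.

```bash
python3 - <<'E'
from h import *
m=load('w1')[2]
for u,v,z in [(282.3,210.2,.1025),(282.4,204.3,.0755)]:
    D,p=ray(m,u,v); print('plane',p+D*(z-p[2])/D[2],'depth',pt('w1',u,v+8 if z<.1 else v+3))
# lateral: wing long axis
for a,b in [((368,330),(368,425)),((434,330),(434,425))]: pass
def c(x,y,z=.1025):
    D,p=ray(m,182+x/4,131+y/4); return p+D*(z-p[2])/D[2]
e1,e2=c(401,205),c(401,428); print(e1,e2,np.linalg.norm(e1-e2),np.degrees(np.arctan2(*(e1-e2)[[1,0]])), np.linalg.norm(c(368,330)-c(434,330)))
print('flange depth',pt('w1',182+300/4,131+300/4),'lid',pt('w1',182+100/4,131+300/4))
lid=[c(611,62,.07),c(594,493,.07)]; print('lid end',lid,np.linalg.norm(lid[0]-lid[1]),np.degrees(np.arctan2(*(lid[0]-lid[1])[[1,0]])))
# two view check: wing top centre, scene crop (188,118)/390x300 -> scale 3
print('tri',tri(('scene0',325+189/3,140+117/3),('w1',282.3,210.2),('side0',201+194/3,220+(375-300)/3)))
E
```

```text
plane [ 0.50823113 -0.09813333  0.1025    ] depth [ 0.5111262  -0.09731263  0.10103684]
plane [ 0.51011114 -0.09749317  0.0755    ] depth [ 0.51030696 -0.09745818  0.10119926]
[ 0.48572659 -0.10454944  0.1025    ] [ 0.53182006 -0.09149609  0.1025    ] 0.04790613948949151 -164.1882410297114 0.013687019278796349
flange depth [ 0.51865231 -0.1193909   0.07305877] lid [ 0.5326553  -0.16444803  0.06855044]
lid end [array([ 0.44815164, -0.06698303,  0.07      ]), array([ 0.54710412, -0.03827005,  0.07      ])] 0.10303410911721506 -163.8188876602752
tri [ 0.50910309 -0.09752532  0.09840596]
```

Everything agrees: the axis is at (0.509,-0.0977), the wing is at 16° and its top is at z≈0.102. I'll descend, then close.

```bash
python3 -m pendant '[[[0,0,4],[0,0,0],1],[[0,0,4],[0,0,0],1],[[0,0,3],[0,0,0],1],[[0,0,2],[0,0,0],1],[[0,0,0],[0,0,0],1],[[0,0,0],[0,0,0],1]]' 40; python3 -m pendant '[[[0,0,0],[0,0,0],0],[[0,0,0],[0,0,0],0],[[0,0,0],[0,0,0],0],[[0,0,0],[0,0,0],0],[[0,0,0],[0,0,0],0],[[0,0,0],[0,0,0],0],[[0,0,0],[0,0,0],0],[[0,0,0],[0,0,0],0]]'; python3 -c "
from h import *
s=r.get_state();print(s['position'],s['gripper_width'],s['grip_force'],s['contact_force'],s['wrist_torque'])
shot('side','s2');cv2.imwrite('pics/s2c.png',cv2.resize(cv2.imread('pics/s2.png')[170:340,180:390],None,fx=3,fy=3))"
```

```text
time: 2.82
position: [0.5103, -0.0981, 0.0826]
orientation: [-0.436, 3.11, -0.001]
contact_force: [-0.2, -0.0, 1.0]
gripper_width: 1.003
grip_force: 0.0
time: 3.82
position: [0.5097, -0.098, 0.0816]
orientation: [-0.437, 3.111, -0.0]
contact_force: [-0.9, -0.4, 4.6]
gripper_width: 0.154
grip_force: 40.1
[ 0.50968347 -0.09802023  0.08156741] 0.15436173651844312 40.09216547012329 [-0.88368527 -0.42289528  4.62843446] [0.08378001 0.04770005 0.03084375]
```

View pics/s2c.png

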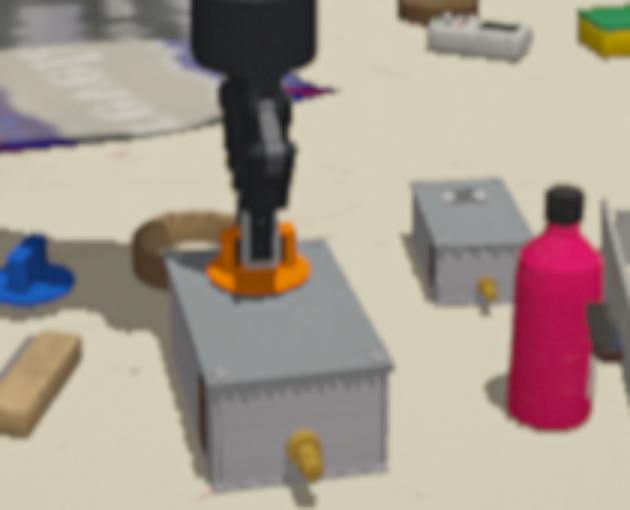

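The fingers hold the wing, with an opening of 13 mm and 40 N. Now a gentle trial turn counter-clockwise (tool z negative).

```bash
S='from cell import r;s=r.get_state();print(s["wrist_torque"],s["contact_force"],s["joint_positions"][5],s["position"])'; python3 -m pendant '[[[0,0,0],[0,0,-0.03],0],[[0,0,0],[0,0,-0.03],0],[[0,0,0],[0,0,0],0]]'; python3 -c "$S"; python3 -m pendant '[[[0,0,0],[0,0,-0.02],0],[[0,0,0],[0,0,0],0]]'; python3 -c "$S"; python3 -m pendant '[[[0,0,0],[0,0,-0.02],0],[[0,0,0],[0,0,0],0]]'; python3 -c "$S"
```

```text
time: 4.25
position: [0.5097, -0.0981, 0.0816]
orientation: [-0.532, 3.096, -0.0]
contact_force: [0.0, 0.5, 5.2]
gripper_width: 0.154
grip_force: 40.4
[-0.01969606  0.04309503 -0.01809861] [0.0402452  0.4891446  5.18179294] -0.5306406492995281 [ 0.50972536 -0.09806671  0.08156395]
time: 4.5
position: [0.5097, -0.0981, 0.0816]
orientation: [-0.563, 3.09, -0.0]
contact_force: [-0.4, 0.7, 5.5]
gripper_width: 0.152
grip_force: 40.3
[-0.01596473  0.04439927 -0.02756299] [-0.3908238   0.72309093  5.51505344] -0.5504802248246163 [ 0.50972381 -0.09809265  0.08155098]
time: 4.75
position: [0.5097, -0.098, 0.0816]
orientation: [-0.594, 3.084, -0.0]
contact_force: [-0.2, 0.2, 5.3]
gripper_width: 0.154
grip_force: 40.3
[ 0.01869006  0.15967322 -0.08917293] [-0.18636968  0.16921384  5.30464111] -0.570358826278879 [ 0.50967326 -0.09803676  0.08157817]
```

```bash
S='from cell import r;s=r.get_state();print(s["wrist_torque"],s["contact_force"],s["joint_positions"][5],s["position"])'; python3 -m pendant '[[[0,0,0],[0,0,-0.02],0],[[0,0,0],[0,0,0],0]]'; python3 -c "$S"
```

```text
time: 5.0
position: [0.5096, -0.098, 0.0816]
orientation: [-0.624, 3.079, -0.0]
contact_force: [-0.5, -0.6, 5.8]
gripper_width: 0.152
grip_force: 40.3
[ 0.10865943  0.14623921 -0.27784046] [-0.54647926 -0.58343703  5.79282043] -0.5898869401703841 [ 0.50964426 -0.09800864  0.08156167]
```

The torque rises steeply to 0.28 N·m at about 7°, which is the stop. I'll reverse.

```bash
S='from cell import r;s=r.get_state();print(s["wrist_torque"],s["contact_force"],s["joint_positions"][5],s["position"])'; python3 -m pendant '[[[0,0,0],[0,0,0.06],0],[[0,0,0],[0,0,0.06],0],[[0,0,0],[0,0,0],0]]'; python3 -c "$S"; python3 -m pendant '[[[0,0,0],[0,0,0.04],0],[[0,0,0],[0,0,0.04],0],[[0,0,0],[0,0,0],0]]'; python3 -c "$S"
```

```text
time: 5.38
position: [0.5097, -0.098, 0.0816]
orientation: [-0.438, 3.11, -0.0]
contact_force: [0.6, -1.1, 5.2]
gripper_width: 0.153
grip_force: 40.3
[ 0.11282047  0.08411911 -0.10356252] [ 0.6235451  -1.09640032  5.17509497] -0.4697661919547043 [ 0.50973011 -0.09799202  0.08156572]
time: 5.75
position: [0.5097, -0.098, 0.0816]
orientation: [-0.314, 3.125, -0.0]
contact_force: [0.3, 0.5, 5.1]
gripper_width: 0.153
grip_force: 40.2
[ 0.0695779  -0.03247735 -0.07951582] [0.3262824  0.50840479 5.07909178] -0.3900377337095712 [ 0.50974565 -0.09800855  0.08156001]
```

```bash
S='from cell import r;s=r.get_state();print(s["wrist_torque"],s["contact_force"],s["joint_positions"][5],s["position"])'; python3 -m pendant '[[[0,0,0],[0,0,0.03],0],[[0,0,0],[0,0,0.03],0],[[0,0,0],[0,0,0],0]]'; python3 -c "$S"
```

```text
time: 6.12
position: [0.5098, -0.098, 0.0816]
orientation: [-0.22, 3.133, -0.0]
contact_force: [0.6, 0.4, 6.0]
gripper_width: 0.157
grip_force: 40.3
[ 0.02799922  0.0243329  -0.03840407] [0.59157875 0.44001961 6.03428484] -0.3301749294598048 [ 0.50980549 -0.09803067  0.08158622]
```

No resistance at 8° clockwise, so clockwise is free. I'll go on to about 75°, with a check on the way.

```bash
S='from cell import r;s=r.get_state();print(s["wrist_torque"],s["contact_force"],s["joint_positions"][5],s["position"])'; python3 -m pendant '[[[0,0,0],[0,0,0.06],0],[[0,0,0],[0,0,0.06],0],[[0,0,0],[0,0,0.06],0],[[0,0,0],[0,0,0],0]]'; python3 -c "$S"; python3 -m pendant '[[[0,0,0],[0,0,0.08],0],[[0,0,0],[0,0,0.08],0],[[0,0,0],[0,0,0.08],0],[[0,0,0],[0,0,0],0]]'; python3 -c "$S"
```

```text
time: 6.62
position: [0.5098, -0.098, 0.0816]
orientation: [0.063, 3.14, -0.0]
contact_force: [-0.0, -0.8, 5.9]
gripper_width: 0.154
grip_force: 40.2
[ 0.10342392 -0.00271648 -0.09536908] [-0.0068176  -0.76416676  5.93350608] -0.14976222893456173 [ 0.50977837 -0.09799771  0.0815719 ]
time: 7.12
position: [0.5098, -0.098, 0.0815]
orientation: [0.439, 3.11, 0.0]
contact_force: [0.3, 0.3, 4.8]
gripper_width: 0.155
grip_force: 40.3
[ 0.10091175 -0.01929904 -0.07720945] [0.32660422 0.26665114 4.82624908] 0.09020166006458877 [ 0.50978314 -0.09801542  0.08154018]
```

```bash
S='from cell import r;s=r.get_state();print(s["wrist_torque"],s["contact_force"],s["joint_positions"][5],s["position"])'; python3 -m pendant '[[[0,0,0],[0,0,0.1],0],[[0,0,0],[0,0,0.1],0],[[0,0,0],[0,0,0.1],0],[[0,0,0],[0,0,0.1],0],[[0,0,0],[0,0,0],0]]'; python3 -c "$S"; python3 -m pendant '[[[0,0,0],[0,0,0.1],0],[[0,0,0],[0,0,0.1],0],[[0,0,0],[0,0,0.1],0],[[0,0,0],[0,0,0.05],0],[[0,0,0],[0,0,0],0]]'; python3 -c "$S"; python3 - <<'E'
from h import *
shot('scene','s3')
cv2.imwrite('pics/s3c.png',cv2.resize(cv2.imread('pics/s3.png')[120:250,320:480],None,fx=4,fy=4))
E
```

```text
time: 7.75
position: [0.5098, -0.098, 0.0816]
orientation: [1.048, 2.961, 0.0]
contact_force: [0.1, 0.2, 5.9]
gripper_width: 0.154
grip_force: 40.3
[ 0.0924648   0.03204736 -0.12023574] [0.05324397 0.22370228 5.92796694] 0.49008575999884785 [ 0.50980843 -0.09804365  0.08155338]
time: 8.38
position: [0.5098, -0.098, 0.0816]
orientation: [1.547, 2.734, 0.0]
contact_force: [0.8, 0.7, 4.5]
gripper_width: 0.153
grip_force: 40.2
[ 0.04281485 -0.04328515 -0.11057005] [0.80312832 0.71951313 4.50047312] 0.8396649403317983 [ 0.50984433 -0.09803646  0.08156781]
```

View pics/s3c.png

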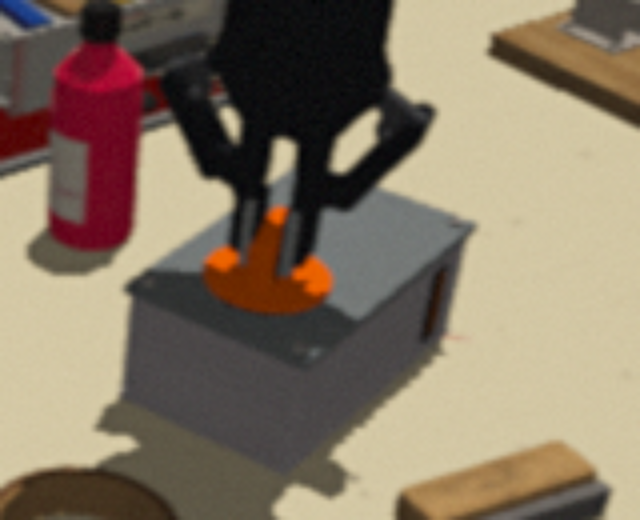

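The wing has turned with the gripper (crop around (270,245)). Now a gentle test lift.

```bash
S='from cell import r;s=r.get_state();print(s["wrist_torque"],s["contact_force"],s["position"])'; python3 -m pendant '[[[0,0,-0.15],[0,0,0],0],[[0,0,-0.15],[0,0,0],0],[[0,0,0],[0,0,0],0]]';python3 -c "$S"; python3 -m pendant '[[[0,0,-0.1],[0,0,0],0],[[0,0,0],[0,0,0],0]]';python3 -c "$S"
```

```text
time: 8.8
position: [0.5092, -0.0979, 0.0839]
orientation: [-1.548, -2.733, 0.0]
contact_force: [-0.5, 0.6, -1.6]
gripper_width: 0.156
grip_force: 39.4
[-0.02270864 -0.03169839 -0.01821279] [-0.53595307  0.63717067 -1.62939031] [ 0.50918759 -0.09794359  0.08392714]
time: 9.05
position: [0.5095, -0.098, 0.0853]
orientation: [-1.548, -2.734, 0.0]
contact_force: [-0.4, -0.1, -0.7]
gripper_width: 0.15
grip_force: 39.4
[ 0.00847467 -0.04439518  0.0131123 ] [-0.44599941 -0.05845413 -0.70095857] [ 0.50947495 -0.09798794  0.08528354]
```

Risen past the 2 mm play carrying only the cap's weight, so it is free. Lifting the rest.

```bash
python3 -m pendant '[[[0,0,-0.5],[0,0,0],0],[[0,0,-0.6],[0,0,0],0],[[0,0,-1.5],[0,0,0],0],[[0,0,-2],[0,0,0],0],[[0,0,-2],[0,0,0],0],[[0,0,-2],[0,0,0],0],[[0,0,-1.5],[0,0,0],0],[[0,0,-0.7],[0,0,0],0],[[0,0,0],[0,0,0],0],[[0,0,0],[0,0,0],0],[[0,0,0],[0,0,0],0]]'; python3 - <<'E'
from h import *
s=r.get_state();print(s['position'],s['contact_force'],s['qvel'],R.from_rotvec(s['orientation']).as_matrix()[:,2])
for n in('scene','side'): shot(n,n+'4')
a=[cv2.resize(cv2.imread('pics/scene4.png')[80:250,300:480],(400,378)),cv2.resize(cv2.imread('pics/side4.png')[150:340,170:370],(400,378))]
cv2.imwrite('pics/end.png',np.hstack(a))
E
```

```text
time: 10.42
position: [0.5091, -0.0979, 0.1926]
orientation: [-1.548, -2.732, 0.001]
contact_force: [0.8, 1.2, -1.3]
gripper_width: 0.149
grip_force: 39.4
[ 0.50911842 -0.09793324  0.19255928] [ 0.79104403  1.23202994 -1.26282442] [ 6.97389599e-05 -9.15524730e-04  3.58595259e-03 -9.75157446e-04
  1.30553834e-03 -2.34101228e-03] [-1.30428991e-03  2.59021480e-04 -9.99999116e-01]
```

View pics/end.png

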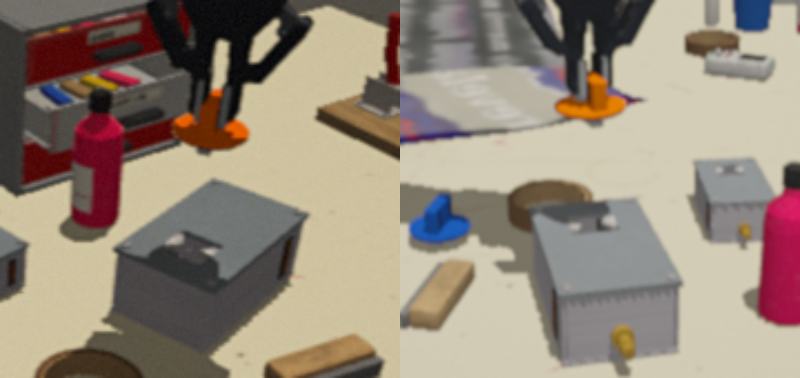

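Both views show the cap hanging level straight above the open filler. The foot is about 99 mm above the lid and the bystanders are untouched.

```bash
python3 -c "from cell import r;print(r.finish_job())"
```

```text
the job is handed in; nothing more can be done
None
```

The job is handed in: the orange cap met its stop turning counter-clockwise, so I unlocked it clockwise by about 75° and lifted it off; it is held upright and still above the filler, about 10 cm clear of the lid.

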